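# Prop the dust cover open and turn up the modelling-stand dial

### The job

The modelling stand's speed dial is under a dust cover that falls shut by itself. Use the loose steel prop: lift the cover with its orange arm, feel for the socket in the tower (its head has slipped a little) and push the foot fully home, upright, beside the box so the cover stays up resting on the arm, and let go of it. Then turn the dial clockwise until it meets its red stop mark, and leave it all like that; do not jam the prop, wrench the dial past its stop, let the cover slam, or disturb the bust, the mug or the plaque.

Things in the scene. Friction and masses are not known exactly. Their poses are not given: they have to be found in the camera images.
- prop_grip (a point): Point on the axis of the loose prop's post, 90 mm above the foot's underside, in the bare upper part where it is gripped across its x faces. The prop is a 160 g upright steel post, 14 x 14 mm square, 117 mm tall, with an orange side arm along its own +y; z is up along the post. It starts upright in the block's hole.
- prop_foot (a point): Centre of the underside of the prop's foot, 90 mm straight below prop_grip; axes of the prop. A dark 34 x 36 x 6 mm collar begins 30 mm above the underside; the 30 mm below the collar are the foot, a flat tongue 14 mm thick along x and 24 mm wide along y, its lowest 2 mm narrowed by 1.5 mm.
- prop_arm (a point): Point on the axis of the prop's orange arm near its free end, 90 mm along the prop's +y from the post's axis, 55 mm above the foot's underside. The arm is round, 10 mm thick, and runs level from the post to 91 mm from its axis.
- prop: The prop as a whole; origin at the centre of the foot's underside (same point as prop_foot).
- block: Fixed wooden block, 80 x 80 x 45 mm, origin at the centre of its underside. An 18 x 28 mm hole, 32 mm deep, in its top holds the prop's foot at the start, the collar resting on the block's top.
- console: Fixed green control box, origin under it on the table; its front faces its own -x, z up. Box from x -70 to +130, y -70 to +70 mm, top panel 50 mm high. A 44 x 50 mm green tower, 160 mm tall with an aluminium head, stands beside it at x 75, y -110 mm. The gap between panel and closed cover is open at the front and sides.
- socket (a point): Centre of the mouth of the slot-shaped socket in the tower's top, at x 82, y -110, z 160 mm of the box, as drawn; axes as the box. The clamped aluminium head has really slipped 3 to 12 mm from there towards the box's -x: feel for it. Slot 16 mm (x) by 26 mm (y), 1 mm chamfer, 32 mm deep; home, the collar rests on the head. The prop goes in with its axes along the box's, arm to +y under the cover.
- cover_hinge (a point): Middle of the cover's hinge axis, which runs along the box's y, at x 100, y 0, z 102 mm of the box; axes as the box.
- cover_lip (a point): Middle of the free front edge of the cover, 175 mm from the hinge axis. The cover is a clear flat plate with a yellow border, 120 mm wide (box y -60 to +60) and 4.5 mm thick, 160 g; closed it is level, its underside 50 mm above the panel and its lip overhanging the front of the box by 5 mm.
- cover (a joint): Opening angle of the cover in rad: 0 closed (level), growing as the lip swings up and back towards the box's +x; hard stop at 1.55. Weight and a spring (about 0.06 to 0.1 N m) always swing it shut. Resting on the arm of the fully seated prop it stands at about 1.25 to 1.37.
- dial (a joint): Angle of the dial in rad; grows as it is turned clockwise seen from above, from 0 to the hard stop at 1.4, where its white pointer is at the red mark. The stop is a little springy: forced, it gives about 0.1 rad per 0.8 N m. Friction holds it where it is left (0.08 N m, give or take).
- dial_grip (a point): On the dial's vertical axis, 37 mm above the panel (box x -30, y 0, z 87 mm), the height to grip. The dial is a 44 mm black disc, top 14 mm above the panel, with an upright bar on it 42 mm long along this point's x, 14 mm thick along its y, top 44 mm above the panel. Axes turn with the dial; they are the box's when it reads 0.
- bust: Small white plaster bust on a 60 mm square wooden foot, 114 mm tall, loose; origin at the centre of its underside. Leave alone.
- mug: Black mug, 72 mm wide, 90 mm tall, with modelling tools standing in it to 145 mm, loose; origin at the centre of its underside. Leave alone.
- plaque: White plaster relief plaque, 140 x 100 x 16 mm, lying flat, loose; origin at the centre of its underside. Leave alone.
Not all that is in view belongs to the job. Of the things like the prop, leave any that is green; of the rest the smaller one is meant.

How it is judged:
By the outcome, as a careful person would: the job done as asked, in the order asked, and still so for the second after the job is handed in, with the robot touching nothing.
It also fails if it takes over 72 s, if anything falls off the work surface, if the arm or the gripper's body presses on something with over 40 N, if the wrist force passes 120 N, or if a joint passes its speed limit or range.

### The arm

A 6-joint arm with a two-finger parallel gripper is mounted at the origin on the work surface. World frame = base frame: x ahead of the robot, y to its left, z up, the work surface at z = 0. Lengths are in mm, angles in degrees, forces in N, time in s.
With the tool pointing down it reaches from about 350 to 850 mm from the base axis. Payload 8.1 kg.
Tool frame: the origin (TCP) lies midway between the tips of the shut fingers; the grasp point (between the pads) lies 19 mm behind it (r.pinch_z is the distance from the TCP to the grasp point, in mm); z points along the fingers, y is the line along which they close (so a half turn about z gives the same grasp; the last joint's range is limited). The gripper opens to 85 mm and grips with 20 to 120 N. Pads are 22 mm wide; open, the fingers measure 114 mm over their backs; the gripper's body (76 mm by 85 mm) begins 54 mm behind the grasp point. The pads swing forward as they close: fully open they stand 13 mm farther back than shut.
Start: joints at [-78.289, 7.471, 85.268, -0, 87.261, -4.893], TCP at [171.477, -574.979, 231.292] pointing down, gripper open.
Joint ranges: [-169.43, 169.43], [-51.17, 129.36], [1.28, 143.12], [-76.62, 256.62], [0, 156.53], [-152.29, 152.29]. Speed limits (degrees/s): [136.94, 136.94, 159.86, 180, 180, 180].

### API

Orientations are given as [roll, pitch, yaw] about the fixed x, y, z axes, in that order (R = Rz(yaw) Ry(pitch) Rx(roll)).
In Python, from bench import sensors, optics, job, r gives the robot as it stands.
- The arm moves only by the tool play_rows, never from a script. Its argument "motion" is a list that holds one entry, the list of rows, each a list of 6 numbers: the shift along the tool's x, y, z in cm, then the turn, a rotation vector about the tool's x, y, z in degrees. In form: [[[x, y, z, ax, ay, az], ...]]. A call has 1 to 5 rows; each row is the pose to reach, as a shift and turn from the pose commanded when the call began, along the tool's axes at that moment; what a row does not reach only later rows make up. A row lasts 1/10 s, in which the tool goes at most 50 mm and 8.59 degrees, less where a joint would pass 70% of its speed; a pose out of reach is approached as far as the arm can. A call with a gripper value outside its range is refused whole. "jaw" is the opening, from 0 (shut) to 1 (fully open), set as the call begins (left out, the last holds). The fingers move at their own pace and stop on an object; "squeeze" is the grip in N (left out, the last holds). Time passes only in rows, so rows that repeat a pose let the fingers close. It gives the time, the measured TCP pose, the force, the opening and the grip force at its end, in the units of the state.
- sensors.sense(): the state, without advancing time (a new reading comes with each control period).
- optics.snapshot(name): name is "scene" or "side" or "wrist"; returns a dict with "pixels" (480x640x3 uint8, red, green, blue), "mtx" (3x3 intrinsics, pixels), "k1" (the pictures are not rectified: a ray, as slopes to the right and down, at radius r is drawn at 1 + k1 r^2 times it, then the intrinsics apply), "R" (3x3) and "t" (3): a world point X has camera coordinates R X + t; the wrist camera has in their place "T_tool_cam" (4x4, takes a point from camera to tool coordinates, whose origin is the TCP and whose axes are the flange's). Camera axes: x right, y down, z forward; pixel columns grow to the right and rows downward; lengths in mm; the calibration is good to about 2 mm. A picture is of the moment at which its call begins: read the wrist's pose just before it. There is no depth.
- job.hand_in(): hands the job in; it is judged then, once.
The state is a dict: "time": time; "joint_pos": joint angles; "qd": joint speeds; "joint_efforts": joint torques, N m; "tool_pos": TCP position; "tcp_rot": TCP orientation; "ft_force": force on the tool from outside, world axes, zero at the start; "wrist_torque": the same for the moment, N m; "finger_gap": finger opening in mm; "grip_force": force on a finger pad.
Only numpy, scipy, OpenCV 4.12 (cv2) and the standard library are available. Lean on these libraries where they do the work, as an engineer would, in place of code of your own. Each camera call takes 0.05 s, during which the arm holds its last target. There are 200 camera calls.

## Working session

There is one attempt and no reset: what is moved stays moved. The work goes in short steps, Python scripts to look and compute and a tool call to move; the robot and the scene stay as the last step left them, time stands still between calls to the robot, and variables do not carry over. Pictures are saved under pics/ and viewed, at most 10 in all, crops included, and the job is handed in when it is done.

Besides the shell and the picture viewer there is one more tool, called after "Emit:" as name(argument=value, ...) on one line, values as JSON. play_rows: Moves the arm, as the interface text tells. Its arguments: {"type":"object","properties":{"motion":{"type":"array","items":{"type":"array","items":{"type":"array","items":{"type":"number"}}}},"jaw":{"type":"number"},"squeeze":{"type":"number"}},"required":["motion"]}

```bash
ls; mkdir -p pics; python3 - <<'E'
from bench import sensors, optics, job, r
import cv2,numpy as np
s=sensors.sense();print(s)
for n in ["scene","side","wrist"]:
    d=optics.snapshot(n); cv2.imwrite(f"pics/{n}0.png",d["pixels"][:,:,::-1])
    np.savez(f"{n}0.npz",**d); print(n,{k:np.round(v,4).tolist() for k,v in d.items() if k!="pixels"})
print(r.pinch_z)
E
```

```text
pics
{'time': 0.0, 'joint_pos': array([-7.82892699e+01,  7.51573089e+00,  8.53294595e+01, -3.27953851e-04,
        8.72588880e+01, -4.89293671e+00]), 'qd': array([ 0.01209105,  0.05330822, -0.02777059,  0.03182946, -0.04072503,
        0.06220136]), 'joint_efforts': array([-6.33993786e-04, -5.69403434e+01, -5.00554812e+01, -4.21210198e-04,
        1.41408242e-02, -7.06241440e-05]), 'tool_pos': array([ 171.36156618, -574.45110683,  230.23618171]), 'tcp_rot': array([-1.79896273e+02, -8.55091932e-03,  1.66036750e+01]), 'ft_force': array([0.22743682, 0.16367992, 0.67897281]), 'wrist_torque': array([ 0.00610496, -0.01768862, -0.0307315 ]), 'grip_force': 0.0, 'finger_gap': 85.44271343486382}
scene {'mtx': [[518.1281, 0.0, 327.2076], [0.0, 518.1281, 240.2502], [0.0, 0.0, 1.0]], 'k1': -0.0466, 'R': [[-0.4944, 0.8691, -0.0141], [0.5645, 0.3087, -0.7655], [-0.661, -0.3865, -0.6433]], 't': [276.1237, -223.9407, 1486.429]}
side {'mtx': [[600.5002, 0.0, 318.3801], [0.0, 600.5002, 235.1352], [0.0, 0.0, 1.0]], 'k1': -0.0418, 'R': [[0.8776, -0.479, 0.0188], [-0.302, -0.5829, -0.7544], [0.3723, 0.6564, -0.6562]], 't': [-466.9499, 255.979, 1506.6798]}
wrist {'mtx': [[406.1653, 0.0, 323.4761], [0.0, 406.1653, 241.5946], [0.0, 0.0, 1.0]], 'k1': -0.0557, 'T_tool_cam': [[0.0007, -0.9499, -0.3127, 80.2062], [1.0, 0.0006, 0.0006, -0.6478], [-0.0004, -0.3127, 0.9499, -142.4908], [0.0, 0.0, 0.0, 1.0]]}
18.700000000000003
```

View pics/scene0.png

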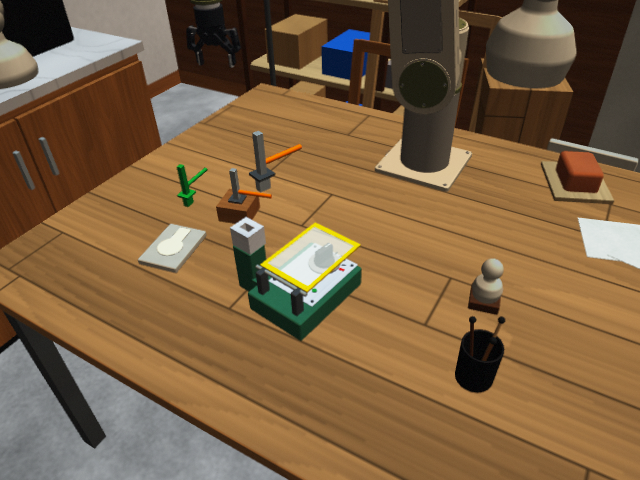

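View pics/side0.png

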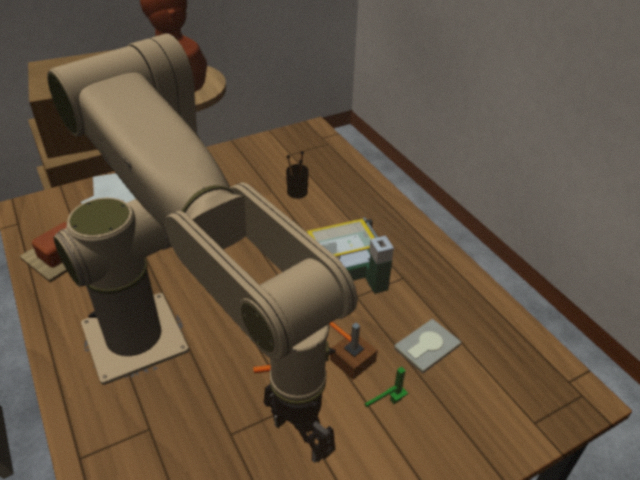

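The scene view shows three prop-like things. The green one at (186,185) is excluded. The other two are a large grey one with an orange arm, standing free at (261,165), and a smaller grey one in the wooden block at (237,190). I choose the small one in the block. The console is at (305,280), the tower top at (248,232), the plaque at (173,247), the bust at (487,285) and the mug at (478,360). Next is a close crop to check the choice.

```bash
cat > h.py <<'E'
import numpy as np, cv2
from scipy.spatial.transform import Rotation as Ro
def ray(d,uv,pose=None):
    """world origin, direction(s) for pixels; pose=(tool_pos, tcp_rot) for wrist"""
    uv=np.array(uv,float).reshape(-1,1,2)
    n=cv2.undistortPoints(uv,d["mtx"],np.array([float(d["k1"]),0,0,0]))[:,0]
    v=np.c_[n,np.ones(len(n))]
    if "R" in d: R=d["R"].T; o=-R@d["t"]
    else:
        T=np.eye(4);T[:3,:3]=Ro.from_euler("xyz",pose[1],degrees=True).as_matrix();T[:3,3]=pose[0]
        T=T@d["T_tool_cam"];R=T[:3,:3];o=T[:3,3]
    return o,v@R.T
def onz(d,uv,z,pose=None):
    o,v=ray(d,uv,pose); return o+v*((z-o[2])/v[:,2])[:,None]
def proj(d,X,pose=None):
    X=np.atleast_2d(np.array(X,float))
    if "R" in d: R,t=d["R"],d["t"]
    else:
        T=np.eye(4);T[:3,:3]=Ro.from_euler("xyz",pose[1],degrees=True).as_matrix();T[:3,3]=pose[0]
        T=np.linalg.inv(T@d["T_tool_cam"]);R,t=T[:3,:3],T[:3,3]
    p=cv2.projectPoints(X,cv2.Rodrigues(np.array(R))[0],np.array(t,float),d["mtx"],np.array([float(d["k1"]),0,0,0]))[0]
    return p[:,0]
def two(a,b):
    (o1,v1),(o2,v2)=a,b; A=np.c_[v1[0],-v2[0]]; s=np.linalg.lstsq(A,o2-o1,rcond=None)[0]
    p,q=o1+s[0]*v1[0],o2+s[1]*v2[0]; return (p+q)/2,np.linalg.norm(p-q)
E
python3 - <<'E'
import cv2
im=cv2.imread("pics/scene0.png")[150:350,165:375]
cv2.imwrite("pics/c1.png",cv2.resize(im,None,fx=3,fy=3,interpolation=cv2.INTER_CUBIC)[:600])
E
```

```text
(no output)
```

View pics/c1.png

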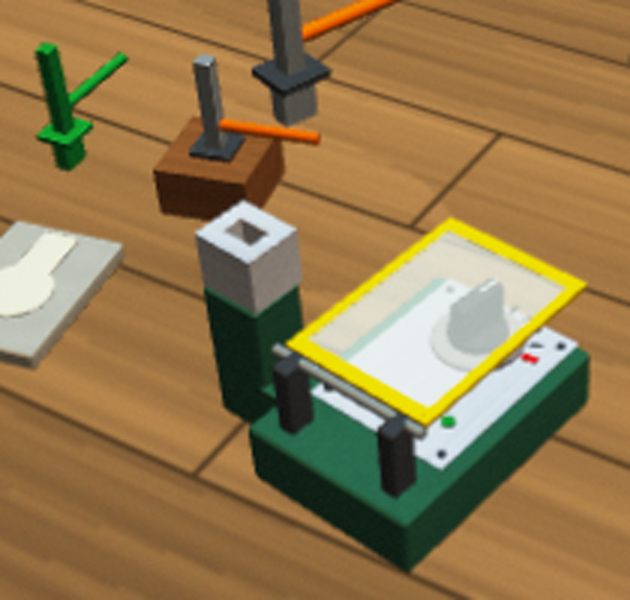

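The crop confirms the choice: small grey post in the wooden block with an orange arm (crop post top (205,60), arm tip (320,137)). The cover is closed with corners at (450,220), (585,285), (287,345), (430,425), and the dial is under it at (478,325).

```bash
python3 - <<'E'
from h import *
from scipy.optimize import least_squares
d=dict(np.load("scene0.npz"))
c=lambda p:np.array(p,float)/3+[165-.33,150-.33]
B=np.array([[-75,-60,104.5],[-75,60,104.5],[130,-70,50],[130,70,50],[-70,70,50],[130,70,0]],float)
P=c([[450,219],[587,285],[250,432],[410,525],[589,355],[405,571]])
W=lambda q,B:np.c_[B[:,:2]@np.array([[np.cos(q[2]),np.sin(q[2])],[-np.sin(q[2]),np.cos(q[2])]])+q[:2],B[:,2]]
best=min((least_squares(lambda q:(proj(d,W(q,B))-P).ravel(),[500,-100,a]) for a in [0,1.5,3,-1.5]),key=lambda s:s.cost)
q=best.x;print(q[:2],np.degrees(q[2]),best.cost);print((proj(d,W(q,B))-P).round(1).tolist())
print("socket drawn",W(q,np.array([[82,-110,160.],[-30,0,87]])))
# head corners
H=onz(d,c([[243,200],[300,235],[255,268],[197,233],[245,232]]),160)
R=np.array([[np.cos(q[2]),-np.sin(q[2])],[np.sin(q[2]),np.cos(q[2])]])
print("head box xy",((H[:,:2]-q[:2])@R).round(1).tolist())
t=onz(d,c([[204,60]]),132)[0];a=onz(d,c([[318,138]]),70)[0];print("prop",t,a,np.linalg.norm(a[:2]-t[:2]),np.degrees(np.arctan2(*(a-t)[1::-1])))
bl=onz(d,c([[283,145],[238,190],[155,172]]),45);print("block",bl.round(1).tolist())
print("green/big",onz(d,c([[68,165],[295,122]]),0).round(),onz(d,c([[395,0]]),80).round())
E
```

```text
[585.21250821 -12.99243105] -8.520205577372533 9.423172752466247
[[0.0, -0.8], [0.1, -0.8], [-1.6, -1.4], [-1.3, 0.6], [1.2, -1.2], [1.6, 2.4]]
socket drawn [[ 650.01012963 -133.92740638  160.        ]
 [ 555.54359792   -8.54768558   87.        ]]
head box xy [[48.6, -135.7], [52.8, -79.3], [94.5, -79.0], [92.0, -134.5], [72.3, -110.2]]
prop [ 452.28483022 -316.00290212  132.        ] [ 427.22534716 -230.36275113   70.        ] 89.23123417886038 106.31019991252579
block [[420.9, -272.3, 45.0], [488.8, -267.9, 45.0], [501.5, -342.2, 45.0]]
green/big [[ 485. -461.    0.]
 [ 337. -324.    0.]] [[ 227. -283.   80.]]
```

```bash
cat > go.py <<'E'
import sys; from h import *
from bench import sensors
s=sensors.sense()
R=Ro.from_euler("xyz",s["tcp_rot"],degrees=True)
def go(p,yaw,frame="w"):
    T=Ro.from_euler("xyz",[180,0,yaw],degrees=True)
    d=R.inv().apply(np.array(p)-s["tool_pos"])/10
    a=np.degrees((R.inv()*T).as_rotvec())
    n=max(np.linalg.norm(d)/4.8,np.linalg.norm(a)/8.3)
    print("t",round(s["time"],2),"pos",s["tool_pos"].round(1),"rot",s["tcp_rot"].round(1),"F",s["ft_force"].round(1),"| shift cm",d.round(2),"turn",a.round(1),"rows",round(n,1))
if __name__=="__main__": v=list(map(float,sys.argv[1:])); go(v[:3],v[3])
E
python3 go.py 545 -150 350 106.3
```

```text
t 0.15 pos [ 171.4 -574.6  230.5] rot [-179.9   -0.    16.6] F [-0.1  0.3  0.9] | shift cm [ 47.94 -30.03 -11.9 ] turn [ -0.1  -0.1 -89.7] rows 12.0
```

Emit:
play_rows(motion=[[[4, -2.5, -1, 0, 0, -7.5], [8, -5, -2, 0, 0, -15], [12, -7.5, -3, 0, 0, -22.5], [16, -10, -4, 0, 0, -30], [20, -12.5, -5, 0, 0, -37.5]]])

```text
time: 0.65
tool_pos: [328.2, -396.4, 281.4]
tcp_rot: [-180.0, -0.0, 54.4]
ft_force: [0.8, -0.7, -0.3]
finger_gap: 85.2
grip_force: 0.0
```

```bash
python3 go.py 545 -150 350 106.3
```

```text
t 0.65 pos [ 328.2 -396.4  281.4] rot [-180.    -0.    54.4] F [ 0.8 -0.7 -0.3] | shift cm [32.65  3.28 -6.85] turn [ -0.   -0.  -51.9] rows 7.0
```

Emit:
play_rows(motion=[[[4.6, 0.5, -1, 0, 0, -7.5], [9.2, 1, -2, 0, 0, -15], [13.9, 1.4, -3, 0, 0, -22.5], [18.6, 1.9, -4, 0, 0, -30], [23.3, 2.4, -5, 0, 0, -37.5]]])

```text
time: 1.15
tool_pos: [484.4, -221.6, 331.6]
tcp_rot: [-180.0, 0.0, 91.9]
ft_force: [0.3, -0.7, -0.0]
finger_gap: 85.3
grip_force: 0.0
```

```bash
python3 go.py 545 -150 350 106.3
```

```text
t 1.15 pos [ 484.4 -221.6  331.6] rot [-180.     0.    91.9] F [ 0.3 -0.7 -0. ] | shift cm [ 6.95  6.3  -1.84] turn [ -0.    0.  -14.4] rows 2.0
```

Emit:
play_rows(motion=[[[3.5, 3.2, -1, 0, 0, -7.2], [7, 6.3, -1.9, 0, 0, -14.4], [7, 6.3, -1.9, 0, 0, -14.4], [7, 6.3, -1.9, 0, 0, -14.4]]])

```text
time: 1.55
tool_pos: [545.0, -150.5, 349.9]
tcp_rot: [-180.0, -0.0, 106.1]
ft_force: [-1.0, -0.9, -1.2]
finger_gap: 85.8
grip_force: 0.0
```

```bash
cat > shot.py <<'E'
import sys
from h import *
from bench import sensors, optics
n,out=sys.argv[1:3]
s=sensors.sense(); d=optics.snapshot(n); cv2.imwrite(f"pics/{out}.png",d["pixels"][:,:,::-1])
np.savez(out+".npz",pos=s["tool_pos"],rot=s["tcp_rot"],**d); print(s["tool_pos"].round(1),s["tcp_rot"].round(2))
E
python3 shot.py wrist w1
```

```text
[ 545.  -150.5  349.9] [-1.7996e+02 -1.0000e-02  1.0612e+02]
```

View pics/w1.png

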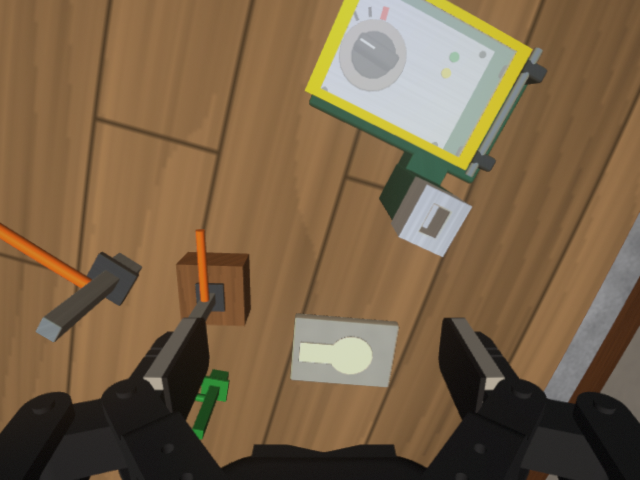

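The wrist view shows the closed cover (lip corner (307,90), hinge-side corner (465,168)), the dial at (372,55), the head with its slot at (435,221), and the prop's arm from (200,232) to (207,300) on the block at (213,288).

```bash
python3 - <<'E'
from h import *
d=dict(np.load("w1.npz"));pose=(d["pos"],d["rot"]);im=d["pixels"];hsv=cv2.cvtColor(im,cv2.COLOR_RGB2HSV);g=cv2.cvtColor(im,cv2.COLOR_RGB2GRAY)
def big(m):
    c=max(cv2.findContours(m.astype(np.uint8),0,1)[0],key=cv2.contourArea);return c
y=(hsv[...,0]>25)&(hsv[...,0]<34)&(hsv[...,1]>150)&(hsv[...,2]>120)
c=big(y);ap=cv2.approxPolyDP(c,4,True)[:,0];print("yellow",ap.tolist())
print(onz(d,ap,104.5,pose).round(1).tolist())
print(g[205:240:3,415:462:3])
m=np.zeros_like(g);m[195:245,405:460]=1
sl=big((g<130)&(m>0));r=cv2.minAreaRect(sl);print("slot",r,cv2.contourArea(sl));print(onz(d,[r[0]],160,pose),onz(d,cv2.boxPoints(r),160,pose).round(1).tolist())
hd=big((g>150)&(hsv[...,1]<60)&(np.indices(g.shape)[0]>165)&(np.indices(g.shape)[0]<265)&(np.indices(g.shape)[1]>380)&(np.indices(g.shape)[1]<480))
ap=cv2.approxPolyDP(hd,3,True)[:,0];print("head",ap.tolist(),onz(d,ap,160,pose).round(1).tolist())
o=(hsv[...,0]<15)&(hsv[...,1]>200)&(hsv[...,2]>150);o[:, :170]=0
oc=big(o);r=cv2.minAreaRect(oc);print("arm",r,cv2.boxPoints(r).round(1).tolist())
v=np.argwhere(o);top=v[v[:,0]==v[:,0].min()][:,::-1].mean(0);print(top)
b=cv2.boxPoints(r);b=b[b[:,1].argsort()];e1,e2=b[:2].mean(0),b[2:].mean(0)
w=onz(d,[e1,e2],70,pose);print("arm ends",w.round(1).tolist(),np.degrees(np.arctan2(*(w[0]-w[1])[1::-1])))
k=big((g<75)&(np.indices(g.shape)[0]>275)&(np.indices(g.shape)[0]<318)&(np.indices(g.shape)[1]>190)&(np.indices(g.shape)[1]<230));r=cv2.minAreaRect(k);print("collar",r,onz(d,cv2.boxPoints(r),51,pose).round(1).tolist())
E
```

```text
yellow [[344, 0], [305, 90], [465, 169], [531, 49], [445, 0], [426, 0], [517, 51], [456, 157], [319, 87], [358, 0]]
[[514.0, 18.4, 104.5], [501.6, -61.9, 104.5], [667.4, -87.5, 104.5], [685.0, 29.6, 104.5], [597.1, 43.5, 104.5], [581.4, 38.6, 104.5], [673.5, 24.2, 104.5], [654.8, -79.4, 104.5], [513.0, -56.0, 104.5], [525.5, 21.8, 104.5]]
[[149 187 186 191 188 184 180 175 174 192 186 182 181 182 180 180]
 [188 187 187 193 185 178 187 184 112 135 171 181 183 182 178 187]
 [188 186 193 188 186 178 188 145 104 104 104 128 180 180 183 182]
 [187 189 193 184 179 188 185 107 104 104 105 120 182 180 188 179]
 [186 193 187 188 182 188 130 104 104 104 103 176 180 185 181 179]
 [192 193 186 181 189 179 105 105 104 106 140 182 181 188 180 178]
 [195 186 190 186 188 119 106 104 105 105 180 180 188 181 179 181]
 [192 186 167 185 167 105 104 104 106 158 182 183 187 181 179 153]
 [187 190 109 109 108 105 105 105 111 184 181 190 182 178 181  99]
 [188 189 156 111 107 106 104 105 173 183 186 186 182 180 126  95]
 [194 190 190 197 179 117 107 128 185 183 191 183 180 179  98  99]
 [191 191 196 195 187 
[... 255 characters left out ...]
[647.9, -123.0, 160.0], [643.3, -148.9, 160.0]]
head [[426, 185], [399, 236], [442, 256], [471, 207]] [[620.4, -107.0, 160.0], [613.6, -155.1, 160.0], [656.0, -161.8, 160.0], [663.7, -113.8, 160.0]]
arm ((201.35659790039062, 265.5097351074219), (69.58601379394531, 7.542007923126221), 86.12147521972656) [[195.1999969482422, 231.10000610351562], [202.8000030517578, 230.5], [207.5, 300.0], [199.89999389648438, 300.5]]
[199. 231.]
arm ends [[426.8, -232.4, 70.0], [447.6, -313.7, 70.0]] 104.30064195780011
collar ((212.1339569091797, 301.6254577636719), (28.197265625, 44.0113639831543), 21.317913055419922) [[433.2, -351.6, 51.0], [442.0, -292.0, 51.0], [474.9, -296.2, 51.0], [467.3, -356.3, 51.0]]
```

```bash
python3 go.py 450.5 -318.5 180 105; python3 - <<'E'
from h import *
d=dict(np.load("w1.npz"));pose=(d["pos"],d["rot"])
print("plaque",onz(d,[[295,316],[397,324],[388,386],[291,378]],16,pose).round().tolist())
print("block top",onz(d,[[177,264],[249,255],[249,324],[182,324]],45,pose).round(1).tolist())
im=d["pixels"][215:335,140:265]; cv2.imwrite("pics/c2.png",cv2.resize(im[:,:,::-1],None,fx=5,fy=5,interpolation=cv2.INTER_CUBIC))
E
```

```text
t 1.6 pos [ 544.3 -151.5  349.7] rot [-179.9   -0.   106. ] F [-0.3  0.3  0.6] | shift cm [-13.47 -13.61  16.98] turn [-0.1 -0.   1. ] rows 5.3
plaque [[558.0, -333.0, 16.0], [691.0, -307.0, 16.0], [713.0, -404.0, 16.0], [578.0, -429.0, 16.0]]
block top [[403.3, -289.9, 45.0], [483.6, -254.7, 45.0], [503.9, -344.3, 45.0], [422.8, -368.5, 45.0]]
```

View pics/c2.png

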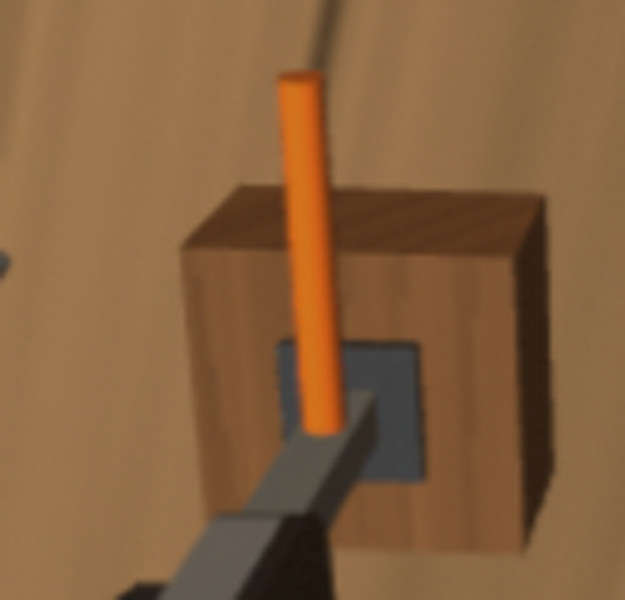

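The crop shows the collar with corners at crop (277,340), (418,343) and (425,482), and the arm with its tip at (300,75). The gripper finger hides only the post's top.

```bash
python3 - <<'E'
from h import *
d=dict(np.load("w1.npz"));pose=(d["pos"],d["rot"])
c=lambda p:np.array(p,float)/5+[140-.4,215-.4]
k=onz(d,c([[277,340],[418,343],[425,482]]),51,pose);print(k.round(1).tolist(),"centre",(k[0]+k[2])/2)
b=onz(d,c([[183,247],[515,255],[522,552]]),45,pose);print(b.round(1).tolist(),"centre",(b[0]+b[2])/2)
for q in(k,b):print([np.degrees(np.arctan2(*(q[i+1]-q[i])[1::-1])).round(1) for i in(0,1)])
E
```

```text
[[429.8, -304.5, 51.0], [462.5, -295.7, 51.0], [471.5, -331.6, 51.0]] centre [ 450.66287352 -318.04427257   51.        ]
[[402.4, -290.2, 45.0], [479.3, -269.9, 45.0], [498.2, -347.4, 45.0]] centre [ 450.29515556 -318.81616497   45.        ]
[np.float64(15.1), np.float64(-75.8)]
[np.float64(14.8), np.float64(-76.3)]
```

Emit:
play_rows(motion=[[[-2.7, -2.7, 3.4, 0, 0, 0.2], [-5.4, -5.4, 6.8, 0, 0, 0.4], [-8.1, -8.1, 10.2, 0, 0, 0.6], [-10.8, -10.8, 13.6, 0, 0, 0.8], [-13.5, -13.6, 16.5, 0, 0, 1]]])

```text
time: 2.1
tool_pos: [449.6, -318.6, 185.2]
tcp_rot: [-180.0, -0.0, 104.8]
ft_force: [0.0, -1.3, 0.2]
finger_gap: 85.4
grip_force: 0.0
```

Emit:
play_rows(motion=[[[0, 0.1, 4, 0, 0, 0], [0, 0.1, 7.5, 0, 0, 0], [0, 0.1, 9.5, 0, 0, 0], [0, 0.1, 9.9, 0, 0, 0], [0, 0.1, 9.9, 0, 0, 0]]])

```text
time: 2.6
tool_pos: [451.8, -316.9, 87.6]
tcp_rot: [-179.9, -0.1, 104.9]
ft_force: [-0.8, 0.6, -0.1]
finger_gap: 85.6
grip_force: 0.0
```

Emit:
play_rows(motion=[[[0, 0, 0, 0, 0, 0], [0, 0, 0, 0, 0, 0], [0, 0, 0, 0, 0, 0], [0, 0, 0, 0, 0, 0], [0, 0, 0, 0, 0, 0]]], jaw=0, squeeze=70)

```text
time: 3.1
tool_pos: [453.0, -316.7, 88.5]
tcp_rot: [-180.0, 0.0, 105.0]
ft_force: [-14.7, -3.3, 3.7]
finger_gap: 13.3
grip_force: 70.6
```

Emit:
play_rows(motion=[[[0, 0, -0.5, 0, 0, 0], [0, 0, -1.5, 0, 0, 0], [0, 0, -3, 0, 0, 0], [0, 0, -5, 0, 0, 0], [0, 0, -6, 0, 0, 0]]])

```text
time: 3.6
tool_pos: [454.5, -317.4, 151.6]
tcp_rot: [179.8, 0.2, 105.0]
ft_force: [0.2, -0.1, -1.9]
finger_gap: 12.7
grip_force: 68.2
```

```bash
python3 - <<'E'
from h import *
from bench import sensors
for i in range(1):
    s=sensors.sense();print(s["tool_pos"],s["tcp_rot"],s["finger_gap"],s["ft_force"],s["wrist_torque"],s["joint_pos"].round(1))
E
python3 shot.py wrist w2; python3 go.py 545 -240 111 81.3
```

```text
[ 454.486471   -317.42177724  151.57752565] [179.84630886   0.19198413 105.01074649] 12.731022579387115 [ 0.2415687  -0.13783093 -1.94345359] [-0.02067003  0.00803399 -0.02422064] [-40.2   3.1  98.3   0.   78.3 -55.3]
[ 454.5 -317.4  151.6] [179.85   0.19 105.01]
t 3.65 pos [ 455.  -317.9  152.8] rot [179.8   0.3 105. ] F [ 0.7 -1.   0.3] | shift cm [ 5.21 10.7   4.19] turn [ 0.3  0.2 23.7] rows 2.9
```

View pics/w2.png

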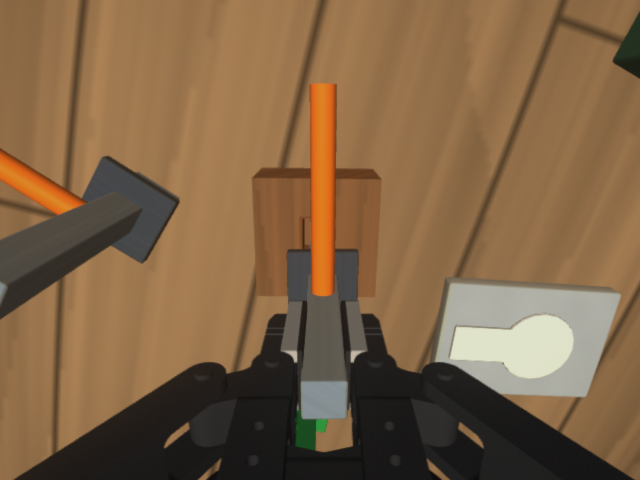

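The prop is held straight, with its arm running up the image from (323,295) to the tip at (323,84). The foot is out of the block and the plaque is at (530,340), clear of the path.

```bash
python3 - <<'E'
from h import *
d=dict(np.load("w2.npz"));hsv=cv2.cvtColor(d["pixels"],cv2.COLOR_RGB2HSV)
o=(hsv[...,0]<15)&(hsv[...,1]>200)&(hsv[...,2]>150);o[:,:250]=0;o[:,400:]=0
r,c=np.nonzero(o);print(r.min(),r.max(),c[r<r.min()+12].mean(),c[r>r.max()-12].mean())
dd=dict(mtx=d["mtx"],k1=d["k1"],T_tool_cam=d["T_tool_cam"])
P=(np.zeros(3),np.zeros(3))
for z in(13,18):print(onz(dd,[[c[r<r.min()+12].mean(),r.min()],[c[r>r.max()-12].mean(),r.max()]],z,P).round(1).tolist())
E
python3 go.py 546 -235.5 145 81.3
```

```text
84 295 322.3303964757709 322.05172413793105
[[89.3, -0.4, 13.0], [5.9, -0.5, 13.0]]
[[89.6, -0.4, 18.0], [3.5, -0.6, 18.0]]
t 3.65 pos [ 455.  -317.9  152.8] rot [179.8   0.3 105. ] F [ 0.7 -1.   0.3] | shift cm [ 5.61 10.92  0.79] turn [ 0.3  0.2 23.7] rows 2.9
```

Emit:
play_rows(motion=[[[1.4, 2.8, 0.2, 0, 0, 6], [2.8, 5.5, 0.4, 0, 0, 12], [4.2, 8.2, 0.6, 0, 0, 18], [5.6, 10.9, 0.8, 0, 0, 23.7], [5.6, 10.9, 0.8, 0, 0, 23.7]]])

```text
time: 4.15
tool_pos: [546.0, -231.4, 139.8]
tcp_rot: [180.0, -0.1, 81.3]
ft_force: [-0.6, -1.0, -0.7]
finger_gap: 13.3
grip_force: 68.4
```

```bash
python3 go.py 546 -235.5 98 81.3;python3 go.py 562 -130 98 81.3
```

```text
t 4.15 pos [ 546.  -231.4  139.8] rot [ 1.80e+02 -1.00e-01  8.13e+01] F [-0.6 -1.  -0.7] | shift cm [-0.41  0.06  4.18] turn [ 0.  -0.1 -0. ] rows 0.9
t 4.15 pos [ 546.  -231.4  139.8] rot [ 1.80e+02 -1.00e-01  8.13e+01] F [-0.6 -1.  -0.7] | shift cm [10.26  0.04  4.19] turn [ 0.  -0.1 -0. ] rows 2.3
```

Emit:
play_rows(motion=[[[0, 0, 2, 0, 0, 0], [0, 0, 4, 0, 0, 0], [0, 0, 4, 0, 0, 0], [0, 0, 4, 0, 0, 0]]])

```text
time: 4.55
tool_pos: [543.3, -234.4, 100.0]
tcp_rot: [-179.9, -0.0, 81.3]
ft_force: [0.5, -0.3, -0.5]
finger_gap: 13.4
grip_force: 68.4
```

```bash
python3 go.py 562.3 -128.1 98 81.3; python3 shot.py scene s1; python3 go.py 562.3 -128.1 98 81.3; python3 - <<'E'
import cv2
im=cv2.imread("pics/s1.png")[150:350,165:375]
cv2.imwrite("pics/c3.png",cv2.resize(im,None,fx=3,fy=3,interpolation=cv2.INTER_CUBIC)[:600])
E
```

```text
t 4.55 pos [ 543.3 -234.4  100. ] rot [-179.9   -0.    81.3] F [ 0.5 -0.3 -0.5] | shift cm [10.79  0.27  0.2 ] turn [-0.1 -0.   0. ] rows 2.2
[ 543.3 -234.4  100. ] [-1.7993e+02 -2.0000e-02  8.1330e+01]
t 4.6 pos [ 544.1 -234.7  101. ] rot [180.    0.   81.3] F [-0.2  0.  -1.7] | shift cm [10.82  0.19  0.3 ] turn [0. 0. 0.] rows 2.3
```

View pics/c3.png

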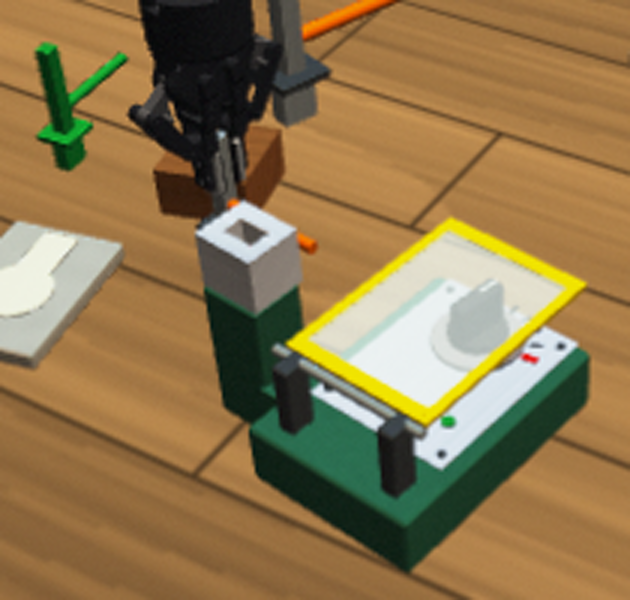

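The crop shows the prop held at the front of the tower with its arm tip at crop (312,248), level with the gap under the closed cover. Nothing is in its way.

Emit:
play_rows(motion=[[[2.7, 0.05, 0.1, 0, 0, 0], [5.4, 0.1, 0.2, 0, 0, 0], [8.1, 0.15, 0.2, 0, 0, 0], [10.8, 0.2, 0.2, 0, 0, 0], [10.8, 0.2, 0.2, 0, 0, 0]]])

```text
time: 5.1
tool_pos: [563.6, -125.3, 100.0]
tcp_rot: [179.9, -0.0, 81.5]
ft_force: [0.1, 0.2, -1.1]
finger_gap: 13.0
grip_force: 68.5
```

Emit:
play_rows(motion=[[[0, 0, -1, 0, 0, 0], [0, 0.1, -2, 0, 0, 0], [0, 0.2, -3.2, 0, 0, 0], [0, 0.4, -4.4, 0, 0, 0], [0, 0.5, -5.6, 0, 0, 0]]])

```text
time: 5.6
tool_pos: [567.7, -129.4, 155.7]
tcp_rot: [179.9, 0.0, 81.3]
ft_force: [1.0, 0.6, -4.6]
finger_gap: 12.8
grip_force: 68.4
```

```bash
python3 go.py 562.3 -128.1 248 81.3; python3 shot.py scene s2; python3 - <<'E'
import cv2
im=cv2.imread("pics/s2.png")[110:310,165:375]
cv2.imwrite("pics/c4.png",cv2.resize(im,None,fx=3,fy=3,interpolation=cv2.INTER_CUBIC)[:600])
E
```

```text
t 5.6 pos [ 567.7 -129.4  155.7] rot [179.9   0.   81.3] F [ 1.   0.6 -4.6] | shift cm [ 0.04 -0.54 -9.23] turn [ 0.1  0.  -0. ] rows 1.9
[ 567.7 -129.4  155.7] [1.7993e+02 3.0000e-02 8.1250e+01]
```

View pics/c4.png

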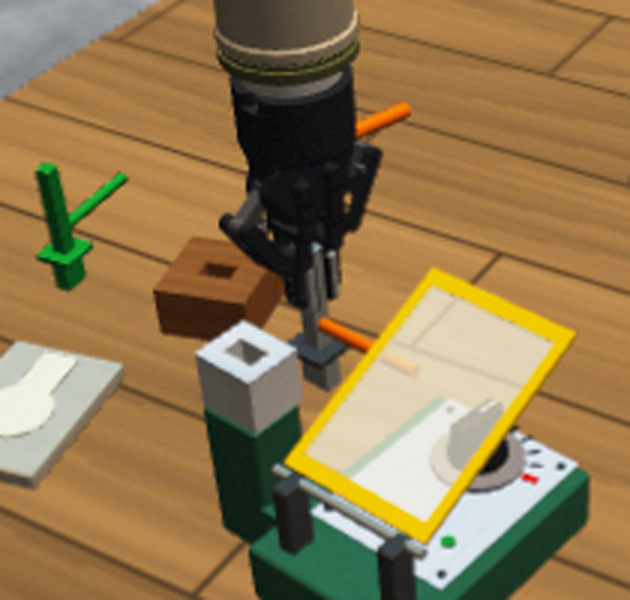

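The arm has lifted the cover: lip raised to crop (435,270)-(575,335), arm under it at (415,370). I continue up, then back over the head.

Emit:
play_rows(motion=[[[0, 0.1, -2, 0, 0, 0], [0, 0.3, -4, 0, 0, 0], [0, 0.5, -6, 0, 0, 0], [0, 0.7, -8, 0, 0, 0], [0, 0.8, -9.6, 0, 0, 0]]])

```text
time: 6.15
tool_pos: [575.4, -130.1, 251.9]
tcp_rot: [179.9, 0.0, 81.3]
ft_force: [-1.0, -0.3, -3.6]
finger_gap: 13.0
grip_force: 68.5
```

```bash
python3 - <<'E'
import numpy as np
s=np.radians(-8.7);R=np.array([[np.cos(s),-np.sin(s)],[np.sin(s),np.cos(s)]])
p=np.array([638.3,-134.])+R@[0,1.7];print("tcp over slot",p)
E
python3 go.py 638.6 -132.3 252 81.3
```

```text
tcp over slot [ 638.55714339 -132.31956039]
t 6.15 pos [ 575.4 -130.1  251.9] rot [179.9   0.   81.3] F [-1.  -0.3 -3.6] | shift cm [ 0.74  6.28 -0.01] turn [ 0.1  0.  -0. ] rows 1.3
```

Emit:
play_rows(motion=[[[0.2, 1.8, 0, 0, 0, 0], [0.4, 3.6, 0, 0, 0, 0], [0.6, 5.4, 0, 0, 0, 0], [0.7, 6.3, 0, 0, 0, 0], [0.7, 6.3, 0, 0, 0, 0]]])

```text
time: 6.65
tool_pos: [638.9, -132.4, 250.0]
tcp_rot: [-180.0, -0.0, 81.3]
ft_force: [-1.7, 0.7, -1.6]
finger_gap: 13.1
grip_force: 69.0
```

Emit:
play_rows(motion=[[[0, 0, 0, 0, 0, 0], [0, 0, 0, 0, 0, 0], [0, 0, 0, 0, 0, 0]]])

```text
time: 6.95
tool_pos: [637.9, -132.3, 250.2]
tcp_rot: [-180.0, 0.0, 81.3]
ft_force: [-1.1, 0.4, -2.5]
finger_gap: 13.1
grip_force: 69.0
```

```bash
python3 go.py 638.6 -132.3 238 81.3; python3 shot.py scene s3;python3 shot.py side s3b;  python3 go.py 638.6 -132.3 238 81.3; python3 - <<'E'
import cv2,numpy as np
a=cv2.imread("pics/s3.png")[150:270,200:300];b=cv2.imread("pics/s3b.png")[170:290,330:430]
f=lambda i:cv2.resize(i,(400,480),interpolation=cv2.INTER_CUBIC)
cv2.imwrite("pics/c5.png",np.hstack([f(a),f(b)]))
E
```

```text
t 6.95 pos [ 637.9 -132.3  250.2] rot [-180.     0.    81.3] F [-1.1  0.4 -2.5] | shift cm [0.01 0.07 1.22] turn [-0.  0. -0.] rows 0.3
[ 637.9 -132.3  250.2] [-179.99    0.     81.3 ]
[ 638.  -132.4  250.2] [-180.     0.    81.3]
t 7.05 pos [ 638.1 -132.4  250.2] rot [-180.     0.    81.3] F [-1.4  0.2 -2.2] | shift cm [0.02 0.05 1.22] turn [-0.  0. -0.] rows 0.3
```

View pics/c5.png

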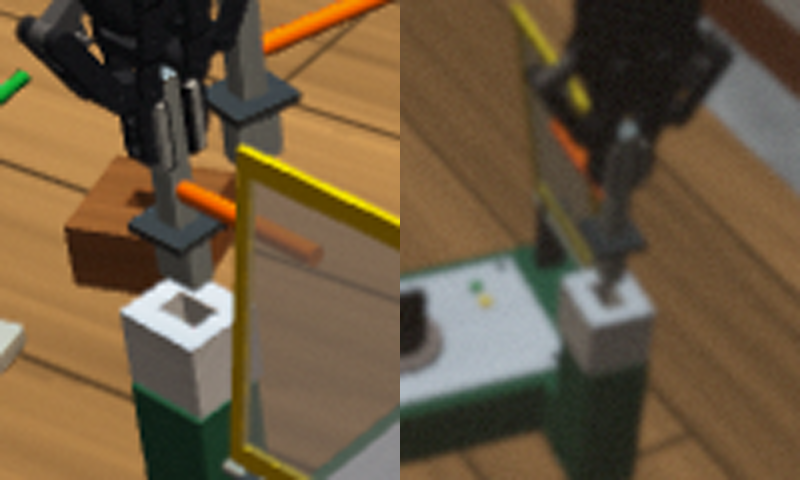

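Scene (left): the foot hangs above the slot, foot at (185,275) and slot at (190,308), cover up on the arm. Side (right): foot at (607,272) over the slot at (607,290). It looks lined up, so I lower while reading the force.

Emit:
play_rows(motion=[[[0, 0, 0.4, 0, 0, 0], [0, 0, 0.8, 0, 0, 0], [0, 0, 1.2, 0, 0, 0], [0, 0, 1.5, 0, 0, 0], [0, 0, 1.5, 0, 0, 0]]])

```text
time: 7.55
tool_pos: [638.0, -132.2, 234.1]
tcp_rot: [-179.9, -0.0, 81.3]
ft_force: [-1.5, 0.8, -3.3]
finger_gap: 13.3
grip_force: 68.9
```

Emit:
play_rows(motion=[[[0, 0, 0.1, 0, 0, 0], [0, 0, 0.2, 0, 0, 0], [0, 0, 0.3, 0, 0, 0], [0, 0, 0.4, 0, 0, 0], [0, 0, 0.4, 0, 0, 0]]])

```text
time: 8.05
tool_pos: [638.4, -132.3, 231.0]
tcp_rot: [-180.0, -0.0, 81.3]
ft_force: [-1.8, 0.3, -1.4]
finger_gap: 13.1
grip_force: 69.0
```

Emit:
play_rows(motion=[[[0, 0, 0.1, 0, 0, 0], [0, 0, 0.2, 0, 0, 0], [0, 0, 0.3, 0, 0, 0], [0, 0, 0.3, 0, 0, 0], [0, 0, 0.3, 0, 0, 0]]])

```text
time: 8.55
tool_pos: [638.8, -132.4, 228.1]
tcp_rot: [180.0, 0.0, 81.3]
ft_force: [1.2, 0.2, -0.3]
finger_gap: 12.7
grip_force: 69.1
```

Emit:
play_rows(motion=[[[0, 0, 0.1, 0, 0, 0], [0, 0, 0.2, 0, 0, 0], [0, 0, 0.3, 0, 0, 0], [0, 0, 0.3, 0, 0, 0], [0, 0, 0.3, 0, 0, 0]]])

```text
time: 9.05
tool_pos: [638.7, -132.4, 225.1]
tcp_rot: [180.0, 0.0, 81.3]
ft_force: [2.8, -0.0, 0.3]
finger_gap: 13.1
grip_force: 69.1
```

Emit:
play_rows(motion=[[[0, 0.03, 0.2, 0, 0, 0], [0, 0.03, 0.4, 0, 0, 0], [0, 0.03, 0.6, 0, 0, 0], [0, 0.03, 0.8, 0, 0, 0], [0, 0.03, 0.8, 0, 0, 0]]])

```text
time: 9.55
tool_pos: [638.7, -132.4, 216.6]
tcp_rot: [-180.0, -0.0, 81.3]
ft_force: [4.1, -0.3, -1.7]
finger_gap: 13.4
grip_force: 69.0
```

Emit:
play_rows(motion=[[[0, 0, 0.2, 0, 0, 0], [0, 0, 0.4, 0, 0, 0], [0, 0, 0.6, 0, 0, 0], [0, 0, 0.8, 0, 0, 0], [0, 0, 0.8, 0, 0, 0]]])

```text
time: 10.05
tool_pos: [638.7, -132.4, 208.7]
tcp_rot: [-180.0, -0.0, 81.3]
ft_force: [4.2, -0.2, -0.9]
finger_gap: 13.0
grip_force: 69.0
```

Emit:
play_rows(motion=[[[0, 0.02, 0.1, 0, 0, 0], [0, 0.02, 0.2, 0, 0, 0], [0, 0.02, 0.3, 0, 0, 0], [0, 0.02, 0.4, 0, 0, 0], [0, 0.02, 0.4, 0, 0, 0]]])

```text
time: 10.55
tool_pos: [638.8, -132.4, 204.8]
tcp_rot: [-180.0, -0.0, 81.3]
ft_force: [1.9, -0.4, 0.3]
finger_gap: 13.2
grip_force: 69.2
```

Emit:
play_rows(motion=[[[0, 0, 0.05, 0, 0, 0], [0, 0, 0.1, 0, 0, 0], [0, 0, 0.1, 0, 0, 0], [0, 0, 0.1, 0, 0, 0]]])

```text
time: 10.95
tool_pos: [638.8, -132.4, 204.0]
tcp_rot: [-180.0, -0.0, 81.3]
ft_force: [1.7, 0.3, 0.0]
finger_gap: 13.0
grip_force: 69.2
```

Emit:
play_rows(motion=[[[0, 0, 0.05, 0, 0, 0], [0, 0, 0.1, 0, 0, 0], [0, 0, 0.15, 0, 0, 0], [0, 0, 0.15, 0, 0, 0]]])

```text
time: 11.35
tool_pos: [638.9, -132.4, 202.9]
tcp_rot: [180.0, 0.0, 81.3]
ft_force: [-0.9, -0.3, 2.7]
finger_gap: 13.1
grip_force: 69.5
```

Emit:
play_rows(motion=[[[0, 0, 0.05, 0, 0, 0], [0, 0, 0.1, 0, 0, 0], [0, 0, 0.1, 0, 0, 0], [0, 0, 0.1, 0, 0, 0]]])

```text
time: 11.75
tool_pos: [638.9, -132.4, 202.9]
tcp_rot: [180.0, 0.0, 81.3]
ft_force: [-3.0, 1.0, 8.7]
finger_gap: 13.4
grip_force: 70.2
```

The collar is seated: z stays at 202.9 while the force rises to 8.7 N. Release.

Emit:
play_rows(motion=[[[0, 0, 0, 0, 0, 0], [0, 0, 0, 0, 0, 0], [0, 0, 0, 0, 0, 0], [0, 0, 0, 0, 0, 0], [0, 0, 0, 0, 0, 0]]], jaw=1)

```text
time: 12.25
tool_pos: [638.8, -132.4, 201.3]
tcp_rot: [-180.0, -0.0, 81.3]
ft_force: [0.3, 0.0, 0.2]
finger_gap: 83.7
grip_force: 0.0
```

Emit:
play_rows(motion=[[[0, 0, -2, 0, 0, 0], [0, 0, -5, 0, 0, 0], [0, 0, -8, 0, 0, 0], [0, 0, -11, 0, 0, 0], [0, 0, -14, 0, 0, 0]]])

```text
time: 12.75
tool_pos: [638.8, -132.4, 342.8]
tcp_rot: [-180.0, 0.0, 81.3]
ft_force: [0.1, -0.3, 0.1]
finger_gap: 85.2
grip_force: 0.0
```

```bash
python3 shot.py scene s4;python3 shot.py side s4b; python3 go.py 440 -100 343 171; python3 - <<'E'
import cv2,numpy as np
a=cv2.imread("pics/s4.png")[160:340,200:380];b=cv2.imread("pics/s4b.png")[170:290,310:430]
f=lambda i:cv2.resize(i,(400,400),interpolation=cv2.INTER_CUBIC)
cv2.imwrite("pics/c6.png",np.hstack([f(a),f(b)]))
E
```

```text
[ 638.8 -132.4  342.8] [-180.     0.    81.3]
[ 640.1 -132.8  349.5] [1.7955e+02 6.0000e-02 8.1300e+01]
t 12.85 pos [ 640.5 -132.9  347.9] rot [1.795e+02 1.000e-01 8.130e+01] F [ 0.5 -0.1  0.7] | shift cm [  0.22 -20.32   0.31] turn [  0.3   0.4 -89.7] rows 10.8
```

View pics/c6.png

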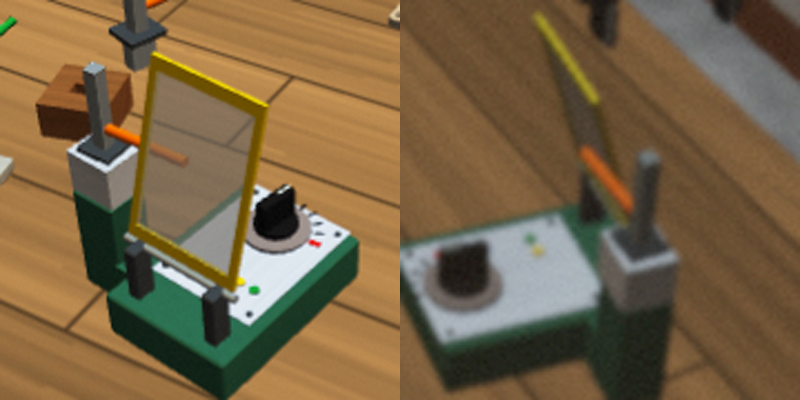

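Both views show the prop standing upright with its collar on the head, the cover leaning on the arm, and the gripper clear. The dial is free at left-crop (278,215) with the red mark at (315,243). Next, the dial.

Emit:
play_rows(motion=[[[1.5, -1.6, 0, 0, 0, -8], [3, -3.2, 0, 0, 0, -16], [5, -5, 0, 0, 0, -24], [7, -7, 0, 0, 0, -32], [9, -9, 0, 0, 0, -40]]])

```text
time: 13.35
tool_pos: [562.7, -29.1, 340.7]
tcp_rot: [-180.0, -0.0, 121.6]
ft_force: [0.1, 0.5, -0.3]
finger_gap: 85.4
grip_force: 0.0
```

```bash
python3 go.py 555 -9.4 300 171.3
```

```text
t 13.35 pos [562.7 -29.1 340.7] rot [-180.    -0.   121.6] F [ 0.1  0.5 -0.3] | shift cm [2.07 0.38 4.07] turn [ -0.   -0.1 -49.7] rows 6.0
```

Emit:
play_rows(motion=[[[0.4, 0.1, 0.8, 0, 0, -8.3], [0.8, 0.2, 1.6, 0, 0, -16.6], [1.2, 0.2, 2.4, 0, 0, -25], [1.6, 0.3, 3.2, 0, 0, -33.3], [2.1, 0.4, 4.1, 0, 0, -41.6]]])

```text
time: 13.85
tool_pos: [555.8, -9.7, 299.6]
tcp_rot: [-180.0, -0.0, 163.2]
ft_force: [0.3, 0.2, 0.3]
finger_gap: 85.3
grip_force: 0.0
```

Emit:
play_rows(motion=[[[0, 0, 0, 0, 0, -8.1], [0, 0, 0, 0, 0, -8.1], [0, 0, 0, 0, 0, -8.1]]])

```text
time: 14.15
tool_pos: [556.0, -9.9, 300.3]
tcp_rot: [-180.0, -0.0, 170.8]
ft_force: [0.5, 0.7, -0.0]
finger_gap: 85.2
grip_force: 0.0
```

```bash
python3 shot.py wrist w3; cat > dial.py <<'E'
import sys
from h import *
d=dict(np.load(sys.argv[1]+".npz"));pose=(d["pos"],d["rot"]);im=d["pixels"]
# rectify the panel at z=94 (bar top) into a top view 0.5 mm/px about the dial axis, box axes
s=np.radians(-8.7);R=np.array([[np.cos(s),-np.sin(s)],[np.sin(s),np.cos(s)]])
def patch(z,h=45,st=.5):
    g=np.arange(-h,h,st);X,Y=np.meshgrid(g,g,indexing="ij")
    B=np.c_[X.ravel()-30,Y.ravel()]@R.T+[584.8,-13.9]
    uv=proj(d,np.c_[B,np.full(len(B),z)],pose).astype(np.float32).reshape(len(g),len(g),2)
    return cv2.remap(im,uv[...,0],uv[...,1],cv2.INTER_LINEAR),g
p,g=patch(94);gr=p.max(2)
print(gr[::5,::5])
for z,n in((94,"black bar"),):
    m=(gr<45).astype(np.uint8);c=max(cv2.findContours(m,0,1)[0],key=cv2.contourArea);r=cv2.minAreaRect(c)
    print(n,"centre y,x",g[0]+.5*np.array(r[0]),"size",np.array(r[1])*.5,"ang",r[2])
p,g=patch(50,60);hsv=cv2.cvtColor(p,cv2.COLOR_RGB2HSV)
m=((hsv[...,0]<8)|(hsv[...,0]>172))&(hsv[...,1]>130)&(hsv[...,2]>90)
i,j=np.nonzero(m);print("red",len(i),g[i].mean(),g[j].mean())
E
python3 dial.py w3
```

```text
[556.   -9.9 300.3] [-1.8000e+02 -2.0000e-02  1.7076e+02]
[[135 135 133 ... 119 113 115]
 [219 222 222 ... 222 218 221]
 [209 222 222 ... 222 218 220]
 ...
 [217 220 220 ... 217 210 218]
 [217 219 220 ... 217 210 217]
 [217 219 220 ... 218 210 217]]
black bar centre y,x [ -3.50103378 -16.17731857] size [12.1238451  24.79258347] ang 39.47246170043945
red 228 -6.982456140350878 39.82236842105263
```

```bash
sed -i '/print(gr/d' dial.py; cat >> dial.py <<'E'
p,g=patch(94,36,1.5);q=p.max(2)
print("rows box x -36..36, cols box y -36..36")
for row in q: print("".join("%X"%(v//16) for v in row))
E
python3 dial.py w3
```

```text
black bar centre y,x [ -3.50103378 -16.17731857] size [12.1238451  24.79258347] ang 39.47246170043945
red 228 -6.982456140350878 39.82236842105263
rows box x -36..36, cols box y -36..36
DDDDDDDDDDDDDDC988999999999999999CDDDC639DDDDDDD
DDDDDDDDDDDDDA899999999999999999999DDA47DDDDDDDD
DDDDDDDDDDDB889999999999999999999999BDBCDDDDDDDD
DDDDDDDDDDB89999999999999999999999999ADDDDDDDDDD
DDDDDDDDDB8999999999999999999999999999ADDDDDDCAB
DDDDDDDDC899999999999999889999999999999BDDDDC647
DDDDDDDD89999999999866554456899999999999BDC8436B
DDDDDDD9899999999864332222234579999999999DB56ACD
DDDDDDA8999999986433322222222336899999999ADBCDDD
DDDDDD899999999533333222222222335899999999CDDDDD
DDDDDB899999996333332222222222333489999999ADDDDD
DDDDDA9999999633333322224533223333599999999DDDDD
DDDDC89999997333333322237D43323333379999999BDCCB
DDDDA89999995333333322238D43323333349999999ACCDD
DDDD999999983333333322339D332233333379999999CDDD
DDDD99999996333333332233AC332233333348999999CDDD
DDDD99999995333333332224BA333233333338999999CCCC
DDDD99999983333333332234C9332233333338999999CDDD
DDDC89999973333333332234D6332333
[... 737 characters left out ...]
9999BDDDDDDDDD
DDDDDDDDDDDA8999984333333335999999999CDDDDDDDDDD
DDDDDDDDDDDCA9999843333333369999999ACDDDDDDDDDDD
DDDDDDDDDDDDCCA889743333333799998ACDDDDDDDDDDDDD
DDDDDDDDDDDDDDDCA998766555689989CDDDDDDDDDDDDDDD
DDDDDDDDDDDDDDDDDDCAA9999999ABBCDDDDDDDDDDDDDDDD
DDDDDDDDDDDDDDDDDDDDDCCCCDDDDDDDDDDDDDDDDDDDDDDD
DDDDDDDDDDDDDDDDDDDDDDDDDDDDDDDDDDDDDDDDDDDDDDDD
DDDDDDDDDDDDDDDDDDDDDDDDDDDDDDDDDDDDDDDDDDDDDDDD
DDDDDDDDDDDDDDDDDDDDDDDDDDDDDDDDDDDDDDDDDDDDDDDD
DDDDDDDDDDDDDDDDDDDDDDDDDDDDDDDDDDDDDDDDDDDDDDDD
DDDDDDDDDDDDDDDDDDDDDDDDDDDDDDDDDDDDDDDDDDDDDDDD
DDDDDDDDDDDDDDDDDDDDDDDDDDDDDDDDDDDDDDDDDDDDDDDD
DDDDDDDDDDDDDDDDDDDDDDDDDDDDDDDDDDDDDDDDDDDDDDDD
DDDDDDDDDDDDDDDDDDDDDDDDDDDDDDDDDDDDDDDDDDDDDDDD
```

```bash
cat > ptr.py <<'E'
import sys
from h import *
exec(open("dial.py").read().split("p,g=patch(94);")[0])
p,g=patch(94,24,.5);q=p.min(2)
m=(q>100)&(np.hypot(*np.meshgrid(g,g,indexing="ij"))<21)
n,l,st,ce=cv2.connectedComponentsWithStats(m.astype(np.uint8))
for k in range(1,n):
    if st[k,4]>30:
        i,j=np.nonzero(l==k);x,y=g[i],g[j];vx,vy,cx,cy=cv2.fitLine(np.c_[x,y].astype(np.float32),2,0,.01,.01).ravel()
        if vx>0:vx,vy=-vx,-vy
        L=(x-cx)*vx+(y-cy)*vy;print(st[k,4],"centre",cx,cy,"len",np.ptp(L),"dial deg",np.degrees(np.arctan2(vy,-vx)),"off axis",cx*vy-cy*vx)
E
python3 ptr.py w3; python3 go.py 555 -9.8 165 163.5
```

```text
177 centre -11.338983 0.5451977 len 15.680013537406921 dial deg 6.2481 off axis -0.69210654
993 centre 10.591641 2.3403826 len 41.37518398091197 dial deg 87.326416 off axis 10.689281
t 14.2 pos [556.1  -9.9 300.5] rot [-180.     0.   170.8] F [ 0.2 -0.2 -0.1] | shift cm [ 1.100e-01 -1.000e-02  1.355e+01] turn [-0.   0.   7.3] rows 2.8
```

Emit:
play_rows(motion=[[[0.1, 0, 4, 0, 0, 2], [0.1, 0, 8, 0, 0, 4], [0.1, 0, 12, 0, 0, 5.7], [0.1, 0, 15, 0, 0, 5.7], [0.1, 0, 17, 0, 0, 5.7]]])

```text
time: 14.7
tool_pos: [553.7, -9.7, 127.7]
tcp_rot: [-180.0, -0.2, 165.1]
ft_force: [0.4, -0.6, -0.7]
finger_gap: 85.3
grip_force: 0.0
```

```bash
python3 go.py 555 -10.1 70 165.1
```

```text
t 14.7 pos [553.7  -9.7 127.7] rot [-180.    -0.2  165.1] F [ 0.4 -0.6 -0.7] | shift cm [-0.16 -0.    5.77] turn [-0.  -0.2 -0. ] rows 1.2
```

Emit:
play_rows(motion=[[[0, 0, 2, 0, 0, 0], [0, 0, 4, 0, 0, 0], [0, 0, 5.5, 0, 0, 0], [0, 0, 5.5, 0, 0, 0], [0, 0, 5.5, 0, 0, 0]]])

```text
time: 15.2
tool_pos: [555.2, -9.7, 76.0]
tcp_rot: [180.0, 0.0, 165.2]
ft_force: [0.5, 0.2, 0.6]
finger_gap: 85.7
grip_force: 0.0
```

```bash
python3 go.py 555 -10.1 70 165.1
```

```text
t 15.2 pos [555.2  -9.7  76. ] rot [180.    0.  165.2] F [0.5 0.2 0.6] | shift cm [ 0.01 -0.04  0.6 ] turn [0.  0.  0.1] rows 0.1
```

Emit:
play_rows(motion=[[[0, 0, 0.3, 0, 0, 0], [0, 0, 0.5, 0, 0, 0], [0, 0, 0.5, 0, 0, 0]]])

```text
time: 15.5
tool_pos: [555.3, -9.7, 71.0]
tcp_rot: [180.0, 0.0, 165.3]
ft_force: [0.3, -0.1, -0.6]
finger_gap: 85.4
grip_force: 0.0
```

Emit:
play_rows(motion=[[[0, 0, 0, 0, 0, 0], [0, 0, 0, 0, 0, 0], [0, 0, 0, 0, 0, 0], [0, 0, 0, 0, 0, 0], [0, 0, 0, 0, 0, 0]]], jaw=0, squeeze=40)

```text
time: 16.0
tool_pos: [555.1, -10.1, 70.8]
tcp_rot: [-180.0, 0.0, 165.3]
ft_force: [-8.0, -12.2, 13.6]
finger_gap: 13.4
grip_force: 44.4
```

```bash
cat > st.py <<'E'
from bench import sensors
s=sensors.sense();print(s["time"],s["tool_pos"].round(1),s["tcp_rot"].round(2),s["ft_force"].round(1),s["wrist_torque"].round(2),s["finger_gap"],s["grip_force"],s["joint_pos"].round(1))
E
python3 st.py
```

```text
16.0 [555.1 -10.1  70.8] [-1.7995e+02  1.0000e-02  1.6531e+02] [ -8.  -12.2  13.6] [-1.72  1.22 -0.05] 13.392267940446983 44.4364070892334 [-6.300e+00  8.400e+00  1.016e+02 -1.000e-01  6.990e+01 -8.160e+01]
```

Emit:
play_rows(motion=[[[0.02, -0.1, -0.1, 0, 0, 0], [0.02, -0.1, -0.1, 0, 0, 7], [0.02, -0.1, -0.1, 0, 0, 14], [0.02, -0.1, -0.1, 0, 0, 21], [0.02, -0.1, -0.1, 0, 0, 28]]])

```text
time: 16.5
tool_pos: [554.9, -10.3, 70.9]
tcp_rot: [179.9, 0.0, 137.0]
ft_force: [5.5, 0.5, -7.3]
finger_gap: 13.1
grip_force: 41.1
```

```bash
python3 st.py
```

```text
16.5 [554.9 -10.3  70.9] [1.7995e+02 1.0000e-02 1.3702e+02] [ 5.5  0.5 -7.3] [ 0.25 -0.99  0.1 ] 13.07591024666027 41.050806641578674 [ -6.4   8.4 101.7   0.   69.9 -53.4]
```

Emit:
play_rows(motion=[[[0, 0, 0.05, 0, 0, 7], [0, 0, 0.05, 0, 0, 14], [0, 0, 0.05, 0, 0, 21], [0, 0, 0.05, 0, 0, 28], [0, 0, 0.05, 0, 0, 35]]])

```text
time: 17.0
tool_pos: [555.0, -10.3, 70.9]
tcp_rot: [179.9, -0.0, 102.0]
ft_force: [2.7, 0.2, -4.4]
finger_gap: 13.3
grip_force: 41.6
```

```bash
python3 st.py
```

```text
17.0 [555.  -10.3  70.9] [ 1.7994e+02 -1.0000e-02  1.0202e+02] [ 2.7  0.2 -4.4] [ 0.12 -0.73  0.11] 13.33158927279688 41.56569957733154 [ -6.4   8.4 101.7   0.   69.9 -18.4]
```

Emit:
play_rows(motion=[[[0, 0, 0, 0, 0, 2], [0, 0, 0, 0, 0, 4], [0, 0, 0, 0, 0, 6], [0, 0, 0, 0, 0, 8], [0, 0, 0, 0, 0, 8]]])

```text
time: 17.5
tool_pos: [555.0, -10.4, 70.9]
tcp_rot: [179.9, -0.0, 94.3]
ft_force: [4.4, 1.2, -5.1]
finger_gap: 13.3
grip_force: 41.4
```

```bash
python3 st.py
```

```text
17.5 [555.  -10.4  70.9] [ 1.7995e+02 -2.0000e-02  9.4270e+01] [ 4.4  1.2 -5.1] [ 0.19 -0.94 -0.05] 13.252038005312055 41.449450850486755 [ -6.4   8.4 101.7   0.   69.9 -10.7]
```

Emit:
play_rows(motion=[[[0, 0, 0, 0, 0, 0.5], [0, 0, 0, 0, 0, 1], [0, 0, 0, 0, 0, 1.5], [0, 0, 0, 0, 0, 1.5]]])

```text
time: 17.9
tool_pos: [555.0, -10.4, 70.9]
tcp_rot: [179.9, -0.0, 92.8]
ft_force: [6.1, 1.0, -6.2]
finger_gap: 13.1
grip_force: 41.3
```

```bash
python3 st.py
```

```text
17.9 [555.  -10.4  70.9] [ 1.7995e+02 -2.0000e-02  9.2840e+01] [ 6.1  1.  -6.2] [ 0.21 -1.03 -0.04] 13.145952159628761 41.29095733165741 [ -6.4   8.4 101.7   0.   69.9  -9.2]
```

Emit:
play_rows(motion=[[[0, 0, 0, 0, 0, 0.5], [0, 0, 0, 0, 0, 1], [0, 0, 0, 0, 0, 1.5], [0, 0, 0, 0, 0, 1.5]]])

```text
time: 18.3
tool_pos: [555.0, -10.4, 70.9]
tcp_rot: [179.9, -0.0, 91.3]
ft_force: [4.7, 1.5, -6.8]
finger_gap: 13.5
grip_force: 41.3
```

```bash
python3 st.py
```

```text
18.3 [555.  -10.4  70.9] [ 1.7995e+02 -2.0000e-02  9.1340e+01] [ 4.7  1.5 -6.8] [ 0.19 -1.04  0.08] 13.512492531156463 41.29005968570709 [ -6.4   8.4 101.7   0.   69.9  -7.7]
```

Emit:
play_rows(motion=[[[0, 0, 0, 0, 0, 0.5], [0, 0, 0, 0, 0, 1], [0, 0, 0, 0, 0, 1], [0, 0, 0, 0, 0, 1]]])

```text
time: 18.7
tool_pos: [555.0, -10.4, 70.9]
tcp_rot: [180.0, -0.0, 90.4]
ft_force: [5.5, 0.8, -5.8]
finger_gap: 13.1
grip_force: 41.5
```

```bash
python3 st.py
```

```text
18.7 [555.  -10.4  70.9] [ 1.7995e+02 -1.0000e-02  9.0390e+01] [ 5.5  0.8 -5.8] [ 0.2  -1.05  0.49] 13.133525096406782 41.504677534103394 [ -6.4   8.4 101.7   0.   69.9  -6.8]
```

The torque jumped to about 0.5 N m at yaw 90.4 (expected 91), so the dial is at its stop. Release and withdraw.

Emit:
play_rows(motion=[[[0, 0, 0, 0, 0, -0.5], [0, 0, 0, 0, 0, -0.5], [0, 0, 0, 0, 0, -0.5], [0, 0, 0, 0, 0, -0.5], [0, 0, 0, 0, 0, -0.5]]], jaw=1)

```text
time: 19.2
tool_pos: [554.6, -10.6, 71.2]
tcp_rot: [180.0, 0.0, 90.8]
ft_force: [0.4, 0.2, -0.7]
finger_gap: 83.6
grip_force: 0.0
```

Emit:
play_rows(motion=[[[0, 0, -1, 0, 0, 0], [0, 0, -3, 0, 0, 0], [0, -1, -6, 0, 0, 0], [0, -2, -10, 0, 0, 0], [0, -3, -14, 0, 0, 0]]])

```text
time: 19.7
tool_pos: [523.8, -11.0, 212.9]
tcp_rot: [-180.0, -0.0, 90.8]
ft_force: [0.1, -0.3, 0.5]
finger_gap: 85.2
grip_force: 0.0
```

Emit:
play_rows(motion=[[[0, 0, -3, 0, 0, -8], [0, 0, -6, 0, 0, -16], [0, 0, -9, 0, 0, -24], [0, 0, -9, 0, 0, -32], [0, 0, -9, 0, 0, -40]]])

```text
time: 20.2
tool_pos: [525.3, -11.1, 303.8]
tcp_rot: [179.9, 0.2, 131.1]
ft_force: [0.2, 0.6, -0.6]
finger_gap: 85.4
grip_force: 0.0
```

Emit:
play_rows(motion=[[[0, 0, 0, 0, 0, -8], [0, 0, 0, 0, 0, -16], [0, 0, 0, 0, 0, -24], [0, 0, 0, 0, 0, -32], [0, 0, 0, 0, 0, -40]]])

```text
time: 20.7
tool_pos: [524.5, -11.0, 302.1]
tcp_rot: [180.0, 0.0, 171.1]
ft_force: [-0.2, 0.5, 0.9]
finger_gap: 85.1
grip_force: 0.0
```

Emit:
play_rows(motion=[[[0, 0, 0, 0, 0, 0], [0, 0, 0, 0, 0, 0], [0, 0, 0, 0, 0, 0]]])

```text
time: 21.0
tool_pos: [524.6, -11.0, 301.5]
tcp_rot: [180.0, 0.0, 170.6]
ft_force: [-0.4, -0.2, -0.2]
finger_gap: 85.5
grip_force: 0.0
```

```bash
python3 st.py; python3 shot.py wrist w4; python3 ptr.py w4; python3 dial.py w4 | head -50; python3 shot.py scene s5; python3 - <<'E'
from h import *
a=cv2.imread("pics/s4.png").astype(int);b=cv2.imread("pics/s5.png").astype(int)
# did cover/prop/bust/mug/plaque move between the two scene views? share of changed pixels by region
for n,(x0,y0,x1,y1) in dict(cover=(258,180,325,300),prop=(225,180,257,290),bust=(465,250,510,315),mug=(450,315,510,395),plaque=(135,220,210,275),block=(212,180,262,225)).items():
    print(n,(np.abs(a-b).max(2)[y0:y1,x0:x1]>40).mean().round(3))
E
```

```text
21.0 [524.6 -11.  301.5] [1.8000e+02 2.0000e-02 1.7062e+02] [-0.4 -0.2 -0.2] [-0.03 -0.07 -0.01] 85.52694946661393 0.0 [ -6.8  -5.3  91.    0.   94.3 -87.4]
[524.6 -11.  301.5] [1.8000e+02 2.0000e-02 1.7062e+02]
191 centre -2.133508 10.358639 len 15.871289946138859 dial deg 80.074745 off axis -0.31612802
1496 centre 12.807153 2.108623 len 40.36116983741522 dial deg 80.50048 off axis 12.979533
black bar centre y,x [ -1.94360352 -11.28487015] size [ 8.12650108 38.08374023] ang 80.07376098632812
red 230 -6.8847826086956525 39.88913043478261
rows box x -36..36, cols box y -36..36
DDDDDDDDDDC9889999999999999999999999BCBDDDDDDDDD
DDDDDDDDDC879999999999999999999999998ADDDDDDDDDD
DDDDDDDDC88999999999999999999999999999BDDDDDDB7C
DDDDDDDD9899999999999999999999999999999BDDDC8449
DDDDDDDA89999999999875445567899999999999DD94359D
DDDDDDB789999999986433333333478999999999AD858CDD
DDDDDC78999999985333333333333346899999999ADCDDDD
DDDDDB899999998533333333333333336999999999DDDDDD
DDDDD8899999985233333233333333333699999999CDDDDD
DDDDC7999999853233333333333333333369999999ADDDDD
DDDDA8999999632332333333333
[... 1202 characters left out ...]
DDDDDDDCDDDCA99999999999999BCDDDDDDDDDDDDDDD
DDDDDDDDDDDDDDDDCCBAA999999AABCCDDDDDDDDDDDDDDDD
DDDDDDDDDDDCDDDDDDDDDCCCCDCDDCCDDDDDDDDDDDDDDDDD
DDDDDDDDDDDCDDDDDDDDDCDDDDDDDDCDDDDDDDDDDDDDDDDD
DDDDDDDDDDDCDDDDDDDDDDDDDDDDDDCDDDDDDDDDDDDDDDDD
DDDDDDDDDDDCDDDDDDDDDCDDDDDDDDCDDDDDDDDDDDDDDDDD
DDDDDDDDDDDDDDDDDDDDDCDDDDDDDDCDDDDDDDDDDDDDDDDD
DDDDDDDDDDDDDDDDDDDDDCDDDDDDDDCDDDDDDDDDDDDDDDDD
DDDDDDDDDDDDDDDDDDDDDCDDDDDDDDCDDDDDDDDDDDDDDDDD
DDDDDDDDDDDDDDDDDDDDDCDDDDDDDDCDDDDDDDDDDDDDDDDD
DDDDDDDDDDDDDDDDDDDDDCDDDDDDDDCDDDDDDDDDDDDDDDDD
DDDDDDDDDDDDDDDDDDDDDDDDDDDDDDCDDDDDDDDDDDDDDDDD
[524.6 -11.  301.3] [-1.8000e+02  1.0000e-02  1.7066e+02]
cover 0.007
prop 0.0
bust 0.0
mug 0.0
plaque 0.0
block 0.0
```

The dial reads 80.1° (1.40 rad), on the red mark. The prop, cover, bust, mug and plaque are unchanged in the scene view, and the gripper is clear.

```bash
python3 -c "
from bench import job
print(job.hand_in())"
```

```text
the job is handed in; nothing more can be done
None
```

The job is handed in: the prop is fully home in the tower socket with the cover resting on its arm, and the dial is at its red stop mark (about 1.40 rad). The bust, mug and plaque were left alone, and the robot was clear of everything at about 21 s.

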